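# Set out the titration place on the bench mat

## Task

Set out the titration place on the grey bench mat: stand the glass flask with the yellow stopper on the middle of the stirrer's round dark metal plate, the brown bottle with the red cap in the blue drip dish, and the white bottle with the blue cap on the mat exactly midway between the stirrer and the dish, in line with their centres. Stand the green-lidded jar straight behind the white bottle, square to the mat (its blue stripe marks the front edge, behind is the other way), with a clear gap of about 4 cm between jar and bottle. Keep all four upright and leave the brown bottle with the white cap, the beaker and the black-lidded pot where they are.

Things in the scene. Friction and masses are not known exactly. Their poses are not given: they have to be found in the camera images.
- mat: Flat grey bench mat, fixed, 245 (x) by 440 (y) mm, top 3 mm above the table; yaw up to 6 degrees. Origin: on the table surface, midway between stirrer and dish, whose centres lie on the mat's y axis 145 mm either side of it (sides vary). Its x axis points away from the robot, from the blue-striped front edge (90 mm before the origin) to the plain back edge (155 mm beyond it); z up.
- stirrer: Magnetic stirrer, fixed on the mat: white box 130 by 130 by 42 mm, dark control strip and two knobs at its front (reaching 83 mm before the origin), on it a round dark metal plate 116 mm across, its flat top 50 mm above the origin. Origin: centre of its underside, under the plate's centre, on the mat's top; axes parallel to the mat's.
- dish: Round blue plastic drip dish, fixed on the mat: 100 mm outside and 92 mm inside diameter, rim 12 mm high, inner floor 4 mm above the origin. Origin: centre of its underside, on the mat's top.
- flask: Loose conical glass flask, empty, with a yellow stopper: foot 80 mm across, neck a 34 mm cylinder from 82 to 120 mm above the origin (a thin 39 mm lip, looks only, at its top), stopper up to 138 mm; about 0.14 kg. Grip it by the neck. Origin: centre of its underside, z up.
- amber_bottle: Loose brown glass bottle with a RED cap and paper label: body 68 mm across up to 75 mm, then a shoulder; cap 36 mm across from 93 to 120 mm above the origin; about 0.22 kg. Grip it by the cap. Origin: centre of its underside, z up.
- white_bottle: Loose white plastic bottle with a BLUE cap: body 64 mm across up to 75 mm, then a shoulder; cap 38 mm across from 90 to 117 mm above the origin; about 0.15 kg. Grip it by the cap. Origin: centre of its underside, z up.
- jar: Loose slim clear jar with a GREEN lid: a 48 mm cylinder, lid from 73 to 98 mm above the origin; about 0.12 kg. Grip it by the lid. Origin: centre of its underside, z up.
- spare_amber: Bystander, loose, not to be moved: brown glass bottle with a WHITE cap, body 60 mm across, 110 mm high. Origin: centre of its underside.
- beaker: Bystander, loose, not to be moved: empty open glass beaker, 68 mm across, 80 mm high. Origin: centre of its underside.
- pot: Bystander, loose, not to be moved: low white pot with a BLACK lid, 66 mm across, 65 mm high. Origin: centre of its underside.
Not all that is in view belongs to the job. What is shaped like the flask but pink or turquoise is not meant. Of the things that look like the dish, take the one that is nearest to the robot's base at the start.

How it is judged:
By the outcome, as a careful person would: the job done as asked, in the order asked, and still so for the second after the job is handed in, with the robot touching nothing.
It also fails if it takes over 112 s, if anything falls off the work surface, if the arm or the gripper's body presses on something with over 40 N, if the wrist force passes 120 N, or if a joint passes its speed limit or range.

## Robot

A 6-joint arm with a two-finger parallel gripper is mounted at the origin on the work surface. World frame = base frame: x ahead of the robot, y to its left, z up, the work surface at z = 0. Lengths are in mm, angles in rad, forces in N, time in s.
With the tool pointing down it reaches from about 375 to 975 mm from the base axis. Payload 3.8 kg.
Tool frame: the origin (TCP) lies midway between the tips of the shut fingers; the grasp point (between the pads) lies 19 mm behind it (ctrl.grip_depth is the distance from the TCP to the grasp point, in mm); z points along the fingers, y is the direction in which the jaws open and shut (so a half turn about z gives the same grasp; the last joint's range is limited). The gripper opens to 88 mm and grips with 3 to 60 N. Pads are 18 mm wide; open, the fingers measure 123 mm over their backs; the gripper's body (75 mm by 187 mm) begins 45 mm behind the grasp point.
Start: joints at [1.115, 0.264, 1.604, -0, 1.274, -0.037], TCP at [274.496, 616.661, 238.706] pointing down, gripper open.
Joint ranges: [-2.63, 2.63], [-0.94, 2.18], [0.31, 2.57], [-1.31, 4.45], [0, 2.66], [-2.55, 2.55]. Speed limits (rad/s): [2.57, 2.57, 3.14, 3.14, 3.14, 3.14].

## Interface

Orientations are given as a unit quaternion [w, x, y, z].
In Python, from cell import get_state, cams, job, ctrl gives the robot as it stands.
- The arm moves only by the tool servo_tool, never from a script. Its arguments are lists of equal length, an entry for each row: "rotation": the turn, a rotation vector about the world's x, y, z in degrees, a list of three; "linear": the shift along the world's x, y, z in mm, a list of three; "claw": the closure, from -1 (fully open) to 1 (shut). A call has 1 to 5 rows; each row shifts and turns the commanded pose from where the row before left it; what a row does not reach is not made up. A row lasts 1/12 s, in which the tool goes at most 41.7 mm and 7.16 degrees, less where a joint would pass 70% of its speed; a pose out of reach is approached as far as the arm can. A call with a gripper value outside its range is refused whole. The fingers move at their own pace and stop on an object; "newtons" is the grip in N (left out, the last holds). Time passes only in rows, so rows that do not move let the fingers close. It gives the time, the measured TCP pose, the force and the opening at its end, in the units of the state.
- get_state(): the state, without advancing time (a new reading comes with each control period).
- cams.read_camera(name): name is "side" or "top"; returns a dict with "image" (480x640x3 uint8, red, green, blue), "K" (3x3 intrinsics, pixels), "rvec" (rotation vector, rad) and "tvec" (3), from world to camera coordinates, as OpenCV has them. Camera axes: x right, y down, z forward; pixel columns grow to the right and rows downward; lengths in mm; the calibration is good to about 2 mm. A picture is of the moment at which its call begins. There is no depth.
- job.finish_job(): hands the job in, once; it reports no verdict.
The state is a dict: "t": time; "joint_positions": joint angles; "qvel": joint speeds; "joint_torque": joint torques, N m; "tcp_pos": TCP position; "eef_rot": TCP orientation; "ft_force": force on the tool from outside, world axes, zero at the start; "torque": the same for the moment, N m; "gripper_width": finger opening in mm.
Only numpy, scipy, OpenCV 4.12 (cv2) and the standard library are available. Lean on these libraries where they do the work, as an engineer would, in place of code of your own. Each camera call takes 0.05 s, during which the arm holds its last target. There are 200 camera calls.

## Working session

There is one attempt and no reset: what is moved stays moved. The work goes in short steps, Python scripts to look and compute and a tool call to move; the robot and the scene stay as the last step left them, time stands still between calls to the robot, and variables do not carry over. Pictures are saved under pics/ and viewed, about 12 in all and at most 16, crops included, and the job is handed in when it is done.

Besides the shell and the picture viewer there is one more tool, called after ">>>" as name(argument=value, ...) on one line, values as JSON. servo_tool: Moves the arm, as the interface text tells. Its arguments: {"type":"object","properties":{"rotation":{"type":"array","items":{"type":"array","items":{"type":"number"}}},"linear":{"type":"array","items":{"type":"array","items":{"type":"number"}}},"claw":{"type":"array","items":{"type":"number"}},"newtons":{"type":"number"}},"required":["rotation","linear","claw"]}

```bash
ls; mkdir -p pics
python3 - <<'E'
from cell import get_state,cams,job,ctrl
import cv2
for n in("top","side"):
    d=cams.read_camera(n); cv2.imwrite(f"pics/{n}0.png",d["image"][:,:,::-1]); print(n,d["K"],d["rvec"],d["tvec"])
print(get_state())
E
```

```text
pics
top [[452.73190943   0.         322.64598914]
 [  0.         452.73190943 235.1156684 ]
 [  0.           0.           1.        ]] [ 2.17686591 -2.17507748  0.09685286] [  39.20540051  509.05675042 1259.47457639]
side [[555.38161987   0.         322.68931274]
 [  0.         555.38161987 233.28844396]
 [  0.           0.           1.        ]] [ 2.08557866 -0.39917301  0.21567502] [-458.16198793  155.43460778 1270.56572691]
{'t': 0.1, 'joint_positions': array([ 1.11513870e+00,  2.64679828e-01,  1.60519626e+00, -1.54665430e-05,
        1.27370504e+00, -3.68933368e-02]), 'qvel': array([ 2.86875437e-03, -3.10021359e-03, -1.79877243e-03,  8.79371956e-04,
        1.88142713e-05, -3.22843672e-04]), 'joint_torque': array([-4.32572506e-04, -5.03621221e+01, -3.58070111e+01,  7.30582327e-02,
        2.33010639e-02, -2.49057427e-05]), 'tcp_pos': array([274.20350477, 616.11222164, 237.53338784]), 'eef_rot': array([-2.35219120e-04,  2.07853252e-01,  9.78159515e-01, -9.66039344e-04]), 'ft_force': array([ 0.6024449 , -0.18058019, -0.34326931]), 'torque': array([0.06355551, 0.00314535, 0.01182562]), 'gripper_width': 88.52545201440994}
```

View pics/top0.png

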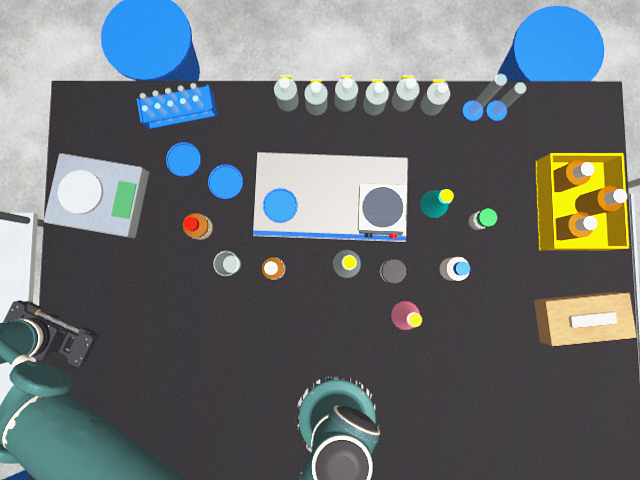

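View pics/side0.png

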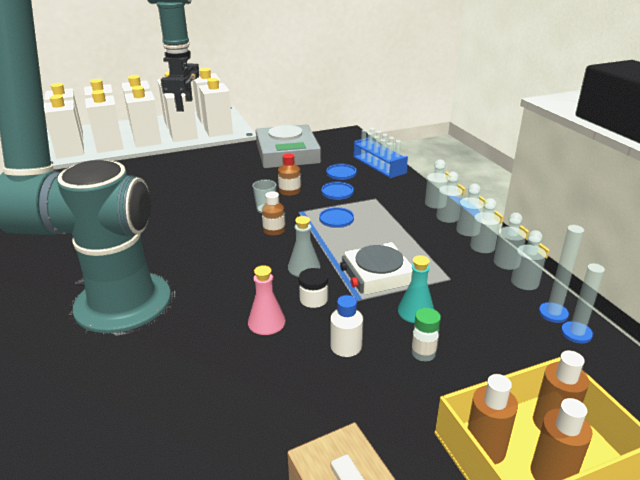

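Top view: flask stopper (348,262), red cap (190,224), blue cap (461,268), green lid (487,218), stirrer plate (382,207), dish on the mat (280,205), pot (393,271), spare bottle (273,268), beaker (227,263). The side view agrees. The arm is off to the left and clear.

```bash
cat > h.py <<'E'
import numpy as np, cv2
from cell import get_state,cams,job,ctrl
def ray(d,uv):
    R=cv2.Rodrigues(np.array(d["rvec"]))[0]; t=np.array(d["tvec"])
    p=cv2.undistortPoints(np.array([[uv]],float),np.array(d["K"]),None)[0,0]
    return -R.T@t, R.T@np.array([p[0],p[1],1])
def onz(d,uv,z):
    c,v=ray(d,uv); return c+v*(z-c[2])/v[2]
def tri(d1,u1,d2,u2):
    c1,v1=ray(d1,u1);c2,v2=ray(d2,u2)
    s=np.linalg.lstsq(np.c_[v1,-v2],c2-c1,rcond=None)[0]
    a,b=c1+v1*s[0],c2+v2*s[1]; return (a+b)/2,np.linalg.norm(a-b)
def proj(d,p):
    return cv2.projectPoints(np.array([p],float),np.array(d["rvec"]),np.array(d["tvec"]),np.array(d["K"]),None)[0][0,0]
HSV=dict(yellow=((22,120,100),(33,255,255)),red=((172,150,90),(6,255,255)),blue=((100,140,90),(118,255,255)),green=((50,120,70),(75,255,255)),brown=((7,120,60),(18,255,255)))
def mask(img,c):
    h=cv2.cvtColor(img,cv2.COLOR_RGB2HSV); lo,hi=HSV[c]
    if lo[0]<=hi[0]: return cv2.inRange(h,lo,hi)
    return cv2.inRange(h,(0,)+lo[1:],hi)|cv2.inRange(h,lo,(180,)+hi[1:])
def blob(img,c,near,r=40):
    """contour of the colour blob nearest to a pixel: returns bounding-box/min-rect centre, area"""
    cs=[k for k in cv2.findContours(mask(img,c),cv2.RETR_EXTERNAL,cv2.CHAIN_APPROX_NONE)[0] if cv2.contourArea(k)>15]
    f=lambda k:np.linalg.norm(np.array(cv2.minAreaRect(k)[0])-near)
    k=min(cs,key=f); M=cv2.moments(k)
    return np.array([M["m10"]/M["m00"],M["m01"]/M["m00"]]),cv2.contourArea(k),k
E
python3 - <<'E'
from h import *
np.set_printoptions(precision=1,suppress=True)
T=cams.read_camera("top");S=cams.read_camera("side")
for n,c,t,s,z in(("flask","yellow",(348,262),(302,223),129),("amber","red",(190,224),(288,159),106.5),("white","blue",(461,268),(347,306),103.5),("jar","green",(487,218),(428,320),85.5)):
    u,a,_=blob(T["image"],c,t);v,b,_=blob(S["image"],c,s)
    print(n,u,a,v,b,"onz",onz(T,u,z)[:2],"side onz",onz(S,v,z)[:2],"tri",*tri(T,u,S,v))
u,a,k=blob(T["image"],"blue",(280,205)); e=cv2.fitEllipse(k); print("dish",e,onz(T,e[0],15))
u,a,k=blob(S["image"],"blue",(337,217)); print("dish side",onz(S,cv2.fitEllipse(k)[0],15))
g=cv2.cvtColor(T["image"],cv2.COLOR_RGB2GRAY)
sub=((g<120)*255).astype(np.uint8);m=np.zeros_like(sub);m[186:229,361:403]=sub[186:229,361:403]
k=max(cv2.findContours(m,cv2.RETR_EXTERNAL,cv2.CHAIN_APPROX_NONE)[0],key=cv2.contourArea);e=cv2.fitEllipse(k);print("plate",e,onz(T,e[0],53))
# mat edges: stripe lower edge and the back edge
h=mask(T["image"],"blue");pts=[];bk=[]
for x in range(256,355,2):
    y=np.nonzero(h[225:250,x])[0]
    if len(y): pts.append((x,225+y.max()+.5))
for x in range(262,402,2):
    y=np.nonzero(g[130:180,x]>110)[0]
    if len(y): bk.append((x,130+y.min()-.5))
for q in(pts,bk):
    w=np.array([onz(T,p,3)[:2] for p in q]); l=cv2.fitLine(w.astype(np.float32),cv2.DIST_HUBER,0,.01,.01).ravel();print("edge",len(q),l,"yaw",np.degrees(np.arctan(-l[0]/l[1])))
# bystanders rough
for n,p,z in(("spare",(272,268),110),("beaker",(227,263),60),("pot",(393,271),65),("teal stopper",(446,196),129)):print(n,onz(T,p,z)[:2])
im=T["image"][180:300,160:520,::-1];cv2.imwrite("pics/c1.png",cv2.resize(im,(792,264),interpolation=cv2.INTER_CUBIC))
E
```

```text
flask [348.9 261.8] 102.0 [301.8 221.7] 107.5 onz [430.4 -28.3] side onz [430.7 -23.4] tri [429.7 -28.  131.7] 1.1367457316399776
amber [190.6 223.4] 151.5 [288.1 158.8] 102.5 onz [532.5 389.8] side onz [533.  389.6] tri [532.8 389.7 106.5] 0.5136636150672004
white [455.8 268. ] 17.0 [342.2 288.6] 566.5 onz [ 415.1 -311.3] side onz [ 429.8 -270.1] tri [ 414.9 -303.4  130.9] 0.5381141429076545
jar [487.  217.2] 265.5 [427.3 319.5] 477.5 onz [ 552.4 -404.4] side onz [ 553.3 -401.2] tri [ 551.9 -403.5   87.8] 0.3455139047716243
dish ((279.7630615234375, 204.94735717773438), (32.649391174316406, 33.3259162902832), 91.00684356689453) [596.4 162.6  15. ]
dish side [593.8 152.3  15. ]Traceback (most recent call last):
  File "<stdin>", line 11, in <module>
cv2.error: OpenCV(4.12.0) /io/opencv/modules/imgproc/src/shapedescr.cpp:361: error: (-201:Incorrect size of input array) There should be at least 5 points to fit the ellipse in function 'fitEllipseNoDirect'
```

```bash
sed -i 's/blue=((100,140,90)/blue=((98,110,60)/' h.py
python3 - <<'E'
from h import *
np.set_printoptions(precision=1,suppress=True)
T=cams.read_camera("top");S=cams.read_camera("side")
H=cv2.cvtColor(T["image"],cv2.COLOR_RGB2HSV); print(H[268,455:469:3].tolist(),H[205,280],H[207,340:405:6].tolist())
for n,c,t,s,z in(("white","blue",(461,268),(347,308),103.5),):
    u,a,_=blob(T["image"],c,t);v,b,_=blob(S["image"],c,s)
    print(n,u,a,v,b,"onz",onz(T,u,z)[:2],"side onz",onz(S,v,z)[:2],"tri",*tri(T,u,S,v))
g=cv2.cvtColor(T["image"],cv2.COLOR_RGB2GRAY)
def dark(g,x0,x1,y0,y1,th):
    m=np.zeros_like(g);m[y0:y1,x0:x1]=(g[y0:y1,x0:x1]<th)*255
    return max(cv2.findContours(m,cv2.RETR_EXTERNAL,cv2.CHAIN_APPROX_NONE)[0],key=cv2.contourArea)
k=dark(g,360,405,185,230,150);e=cv2.fitEllipse(k);print("plate",e,onz(T,e[0],53))
gs=cv2.cvtColor(S["image"],cv2.COLOR_RGB2GRAY);k=dark(gs,352,408,245,273,130);e=cv2.fitEllipse(k);print("plate side",e,onz(S,e[0],53))
h=mask(T["image"],"blue");pts=[];bk=[]
for x in range(256,355,2):
    y=np.nonzero(h[225:250,x])[0]
    if len(y): pts.append((x,225+y.max()+.5))
for x in range(262,402,2):
    y=np.nonzero(g[130:180,x]>110)[0]
    if len(y): bk.append((x,130+y.min()-.5))
for q in(pts,bk):
    w=np.array([onz(T,p,3)[:2] for p in q]); l=cv2.fitLine(w.astype(np.float32),cv2.DIST_HUBER,0,.01,.01).ravel();print("edge",len(q),l,"yaw",np.degrees(np.arctan(-l[0]/l[1])))
for n,p,z in(("spare",(272,268),110),("beaker",(227,263),60),("pot",(393,271),65),("teal stopper",(446,196),129),("pink stopper",(414,320),129)):print(n,onz(T,p,z)[:2])
im=T["image"][180:300,160:520,::-1];cv2.imwrite("pics/c1.png",cv2.resize(im,(792,264),interpolation=cv2.INTER_CUBIC))
E
```

```text
[[109, 225, 126], [98, 137, 247], [98, 140, 247], [99, 137, 247], [99, 141, 247]] [102 182 247] [[17, 8, 235], [21, 8, 236], [15, 6, 237], [21, 28, 180], [112, 44, 146], [110, 41, 148], [110, 48, 150], [110, 43, 149], [109, 47, 151], [110, 39, 149], [111, 47, 148]]
white [461.5 267.9] 152.0 [341.2 285.6] 646.0 onz [ 415.3 -326.5] side onz [ 431.8 -259.9] tri [ 411.9 -312.6  145.8] 5.694271174575231
plate ((382.4078063964844, 206.78533935546875), (38.939151763916016, 39.52811050415039), 104.59051513671875) [ 585.5 -126.5   53. ]
plate side ((378.7947082519531, 258.908935546875), (26.947769165039062, 46.91672134399414), 93.52425384521484) [ 583.  -133.8   53. ]
edge 50 [  0.    1.  507.8  93. ] yaw -2.1293907
edge 70 [  0.    1.  748.1  13.9] yaw -2.1499019
spare [414.6 172.3]
beaker [428.9 301.1]
pot [ 407.5 -151.7]
teal stopper [ 602.6 -283. ]
pink stopper [ 282.1 -193.8]
```

View pics/c1.png

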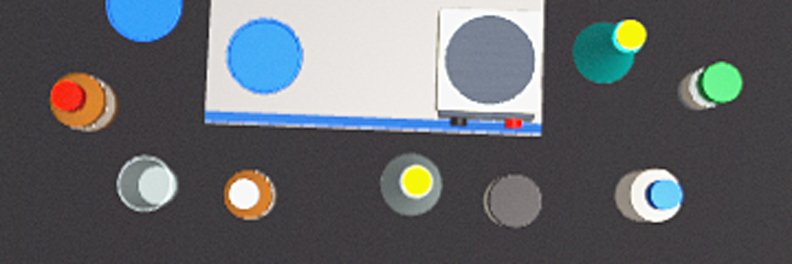

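Yaw is about -2.15° from both mat edges and from the dish–plate line. The mat origin is at (591,18). I start with the move to the flask at (430,-28), turning the jaws along the mat's y axis.

>>> servo_tool(rotation=[[0,0,4.4],[0,0,4.4],[0,0,4.4],[0,0,4.4],[0,0,4.4]], linear=[[8,-32,-2],[8,-32,-2],[8,-32,-2],[8,-32,-2],[8,-32,-2]], claw=[-1,-1,-1,-1,-1], newtons=25)

```text
t: 0.72
tcp_pos: [314.5, 455.2, 228.5]
eef_rot: [0.0, 0.015, 1.0, -0.0]
ft_force: [0.1, 0.3, 0.6]
gripper_width: 88.3
```

>>> servo_tool(rotation=[[0,0,0],[0,0,0],[0,0,0],[0,0,0],[0,0,0]], linear=[[8,-32,-2],[8,-32,-2],[8,-32,-2],[8,-32,-2],[8,-32,-2]], claw=[-1,-1,-1,-1,-1])

```text
t: 1.13
tcp_pos: [354.5, 295.2, 218.8]
eef_rot: [0.0, 0.017, 1.0, 0.0]
ft_force: [0.1, 0.3, 0.6]
gripper_width: 88.3
```

>>> servo_tool(rotation=[[0,0,0],[0,0,0],[0,0,0],[0,0,0],[0,0,0]], linear=[[8,-32,-2],[8,-32,-2],[8,-32,-2],[8,-32,-2],[8,-32,-2]], claw=[-1,-1,-1,-1,-1])

```text
t: 1.55
tcp_pos: [394.6, 135.2, 208.9]
eef_rot: [0.0, 0.017, 1.0, 0.0]
ft_force: [1.5, 0.1, -0.2]
gripper_width: 88.2
```

>>> servo_tool(rotation=[[0,0,0],[0,0,0],[0,0,0],[0,0,0],[0,0,0]], linear=[[7.1,-32.5,-2],[7.1,-32.5,-2],[7.1,-32.5,-2],[7.1,-32.5,-2],[7,-32.5,-2]], claw=[-1,-1,-1,-1,-1])

```text
t: 1.97
tcp_pos: [430.0, -27.5, 199.0]
eef_rot: [0.001, 0.017, 1.0, -0.0]
ft_force: [0.9, 0.4, -0.3]
gripper_width: 88.1
```

>>> servo_tool(rotation=[[0,0,0],[0,0,0],[0,0,0],[0,0,0],[0,0,0]], linear=[[0,0,-30],[0,0,-30],[0,0,-30],[0,0,-21],[0,0,0]], claw=[-1,-1,-1,-1,-1])

```text
t: 2.38
tcp_pos: [425.7, -25.6, 83.3]
eef_rot: [-0.004, 0.018, 1.0, 0.0]
ft_force: [-0.2, -0.4, 0.3]
gripper_width: 88.3
```

Run:
```python
from h import *
S=cams.read_camera("side");T=cams.read_camera("top")
a=cv2.resize(S["image"][130:290,220:400,::-1],(450,400));b=cv2.resize(T["image"][200:320,290:395,::-1],(350,400))
cv2.imwrite("pics/g1.png",np.hstack([a,b]))
```

```text
(no output)
```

View pics/g1.png

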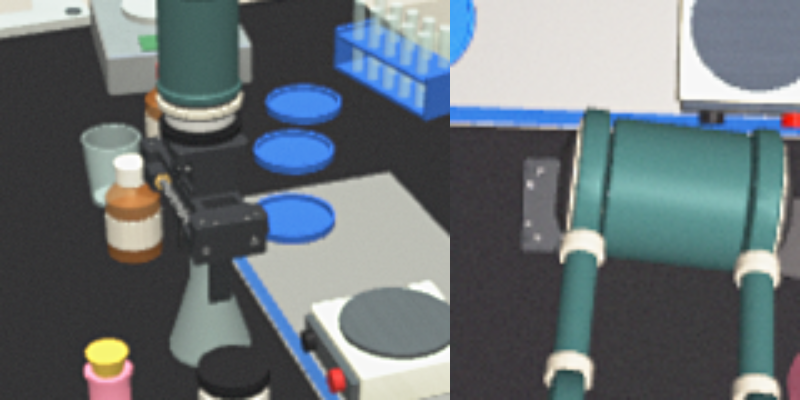

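The fingers straddle the flask neck. I close now and check the width.

>>> servo_tool(rotation=[[0,0,0],[0,0,0],[0,0,0],[0,0,0],[0,0,0]], linear=[[0,0,0],[0,0,0],[0,0,0],[0,0,0],[0,0,0]], claw=[-1,-1,1,1,1])

```text
t: 2.9
tcp_pos: [430.6, -25.8, 88.6]
eef_rot: [0.001, 0.017, 1.0, -0.0]
ft_force: [0.7, 0.8, -0.5]
gripper_width: 70.2
```

>>> servo_tool(rotation=[[0,0,0],[0,0,0],[0,0,0],[0,0,0],[0,0,0]], linear=[[0,0,0],[0,0,0],[0,0,0],[0,0,0],[0,0,0]], claw=[1,1,1,1,1])

```text
t: 3.32
tcp_pos: [429.8, -25.9, 87.6]
eef_rot: [-0.0, 0.017, 1.0, -0.0]
ft_force: [-0.1, -1.0, 0.2]
gripper_width: 36.7
```

>>> servo_tool(rotation=[[0,0,0],[0,0,0],[0,0,0]], linear=[[0,0,0],[0,0,0],[0,0,0]], claw=[1,1,1])

```text
t: 3.57
tcp_pos: [429.8, -25.9, 87.6]
eef_rot: [-0.0, 0.017, 1.0, -0.0]
ft_force: [0.6, 0.2, -0.7]
gripper_width: 32.4
```

>>> servo_tool(rotation=[[0,0,0],[0,0,0],[0,0,0],[0,0,0],[0,0,0]], linear=[[0,0,10],[0,0,20],[0,0,25],[0,0,25],[0,0,0]], claw=[1,1,1,1,1])

```text
t: 3.98
tcp_pos: [433.5, -26.2, 173.3]
eef_rot: [0.005, 0.017, 1.0, -0.0]
ft_force: [1.6, -0.3, -1.6]
gripper_width: 32.7
```

>>> servo_tool(rotation=[[0,0,0],[0,0,0],[0,0,0]], linear=[[0,0,0],[0,0,0],[0,0,0]], claw=[1,1,1])

```text
t: 4.23
tcp_pos: [428.6, -25.6, 166.1]
eef_rot: [-0.001, 0.017, 1.0, 0.0]
ft_force: [-0.2, 0.5, -1.5]
gripper_width: 32.9
```

Run:
```python
from h import *
S=cams.read_camera("side")
cv2.imwrite("pics/g2.png",cv2.resize(S["image"][90:290,200:440,::-1],(720,600)));s=get_state();print(s["tcp_pos"],s["ft_force"],s["gripper_width"])
```

```text
[428.48656251 -25.68689875 165.97613646] [-0.09948815  0.25576397 -1.65340175] 32.93990872569802
```

View pics/g2.png

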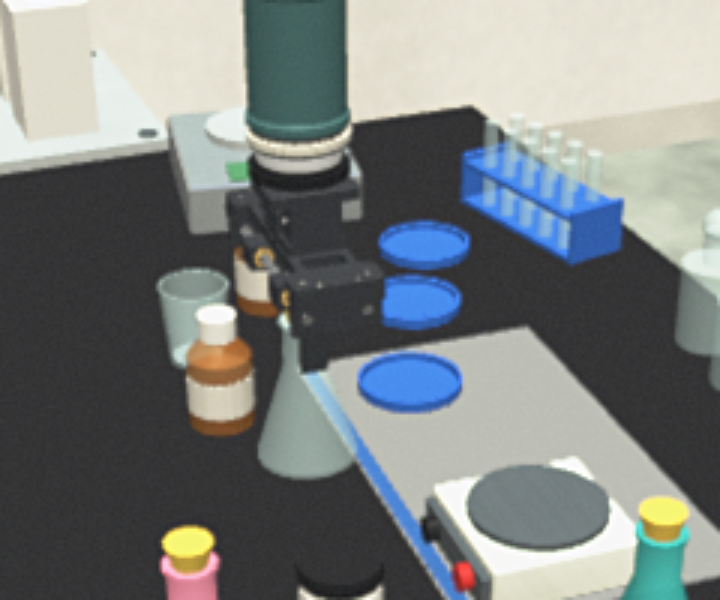

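The flask is held upright with its foot at about z 78. I carry it over the plate.

>>> servo_tool(rotation=[[0,0,0],[0,0,0],[0,0,0],[0,0,0],[0,0,0]], linear=[[15,-10,0],[25,-16,0],[25,-16,0],[25,-16,0],[25,-16,0]], claw=[1,1,1,1,1])

```text
t: 4.7
tcp_pos: [544.9, -100.4, 165.8]
eef_rot: [-0.002, 0.017, 1.0, 0.0]
ft_force: [0.3, 0.4, -0.9]
gripper_width: 32.7
```

>>> servo_tool(rotation=[[0,0,0],[0,0,0],[0,0,0],[0,0,0],[0,0,0]], linear=[[22,-15,0],[15,-9,0],[5,-3,0],[0,0,0],[0,0,0]], claw=[1,1,1,1,1])

```text
t: 5.12
tcp_pos: [585.6, -126.3, 166.3]
eef_rot: [-0.002, 0.017, 1.0, 0.0]
ft_force: [0.1, 0.1, -1.0]
gripper_width: 32.6
```

>>> servo_tool(rotation=[[0,0,0],[0,0,0],[0,0,0],[0,0,0],[0,0,0]], linear=[[0,0,-5],[0,0,-5],[0,0,0],[0,0,0],[0,0,0]], claw=[1,1,1,1,1])

```text
t: 5.53
tcp_pos: [586.5, -126.5, 157.7]
eef_rot: [-0.0, 0.017, 1.0, 0.0]
ft_force: [-0.0, -0.8, -1.2]
gripper_width: 32.4
```

>>> servo_tool(rotation=[[0,0,0],[0,0,0],[0,0,0],[0,0,0],[0,0,0]], linear=[[0,0,-5],[0,0,-5],[0,0,-3],[0,0,0],[0,0,0]], claw=[1,1,1,1,1])

```text
t: 5.95
tcp_pos: [586.6, -126.8, 144.1]
eef_rot: [-0.001, 0.017, 1.0, 0.0]
ft_force: [0.3, 0.8, -1.0]
gripper_width: 32.4
```

>>> servo_tool(rotation=[[0,0,0],[0,0,0],[0,0,0],[0,0,0],[0,0,0]], linear=[[0,0,-1],[0,0,-1],[0,0,-1],[0,0,0],[0,0,0]], claw=[1,1,1,1,1])

```text
t: 6.37
tcp_pos: [586.9, -126.9, 141.7]
eef_rot: [-0.0, 0.017, 1.0, -0.0]
ft_force: [-0.8, 0.3, -0.7]
gripper_width: 32.5
```

>>> servo_tool(rotation=[[0,0,0],[0,0,0],[0,0,0],[0,0,0]], linear=[[0,0,-1],[0,0,-0.5],[0,0,0],[0,0,0]], claw=[1,1,1,1])

```text
t: 6.7
tcp_pos: [587.2, -127.0, 140.6]
eef_rot: [0.0, 0.017, 1.0, -0.0]
ft_force: [-0.8, -0.5, 1.2]
gripper_width: 32.7
```

>>> servo_tool(rotation=[[0,0,0],[0,0,0],[0,0,0],[0,0,0],[0,0,0]], linear=[[0,0,0],[0,0,0],[0,0,0],[0,0,0],[0,0,0]], claw=[-1,-1,-1,-1,-1])

```text
t: 7.12
tcp_pos: [586.9, -126.8, 140.2]
eef_rot: [-0.0, 0.017, 1.0, 0.0]
ft_force: [0.8, 0.3, 0.1]
gripper_width: 64.0
```

>>> servo_tool(rotation=[[0,0,0],[0,0,0],[0,0,0],[0,0,0],[0,0,0]], linear=[[0,0,5],[0,0,20],[0,0,30],[0,0,30],[0,0,10]], claw=[-1,-1,-1,-1,-1])

```text
t: 7.53
tcp_pos: [589.3, -127.4, 240.8]
eef_rot: [0.004, 0.017, 1.0, -0.001]
ft_force: [1.3, -0.7, 1.1]
gripper_width: 88.2
```

>>> servo_tool(rotation=[[0,0,0],[0,0,0],[0,0,0],[0,0,0],[0,0,0]], linear=[[-3,35,0],[-3,35,0],[-3,35,0],[-3,35,0],[-3,35,0]], claw=[-1,-1,-1,-1,-1])

```text
t: 7.95
tcp_pos: [571.4, 49.5, 235.0]
eef_rot: [-0.0, 0.018, 1.0, 0.0]
ft_force: [0.4, 0.8, -0.9]
gripper_width: 87.8
```

>>> servo_tool(rotation=[[0,0,0],[0,0,0],[0,0,0],[0,0,0],[0,0,0]], linear=[[-4,35,-5],[-4,35,-5],[-4,35,-5],[-4,35,-5],[-4,35,-5]], claw=[-1,-1,-1,-1,-1])

```text
t: 8.37
tcp_pos: [551.2, 224.8, 209.7]
eef_rot: [-0.0, 0.017, 1.0, -0.0]
ft_force: [1.3, -0.8, -0.6]
gripper_width: 88.2
```

>>> servo_tool(rotation=[[0,0,0],[0,0,0],[0,0,0],[0,0,0],[0,0,0]], linear=[[-4,35,-5],[-4,35,-5],[-4,35,-5],[-4,35,-5],[-3,27,-5]], claw=[-1,-1,-1,-1,-1])

```text
t: 8.78
tcp_pos: [532.0, 392.7, 184.5]
eef_rot: [-0.0, 0.017, 1.0, 0.0]
ft_force: [0.5, 0.1, 0.2]
gripper_width: 88.3
```

Run:
```python
from h import *
np.set_printoptions(precision=1,suppress=True)
T=cams.read_camera("top");S=cams.read_camera("side")
u,a,_=blob(T["image"],"yellow",proj(T,(586,-127,182)));v,b,_=blob(S["image"],"yellow",proj(S,(586,-127,182)))
print(u,a,v,b,onz(T,u,182),onz(S,v,182),tri(T,u,S,v),get_state()["tcp_pos"])
b=cv2.resize(T["image"][140:260,160:420,::-1],(780,360),interpolation=cv2.INTER_CUBIC);a=cv2.resize(S["image"][130:330,240:560,::-1],(384,240))
cv2.imwrite("pics/g3.png",np.vstack([b,np.pad(a,((0,0),(0,396),(0,0)))]))
```

```text
[390.9 197.3] 115.0 [382.7 208.7] 128.5 [ 589.7 -130.7  182. ] [ 591.2 -124.2  182. ] (array([ 588.6, -130. ,  185.5]), np.float64(0.9152673715193518)) [531.2 393.8 183.5]
```

View pics/g3.png

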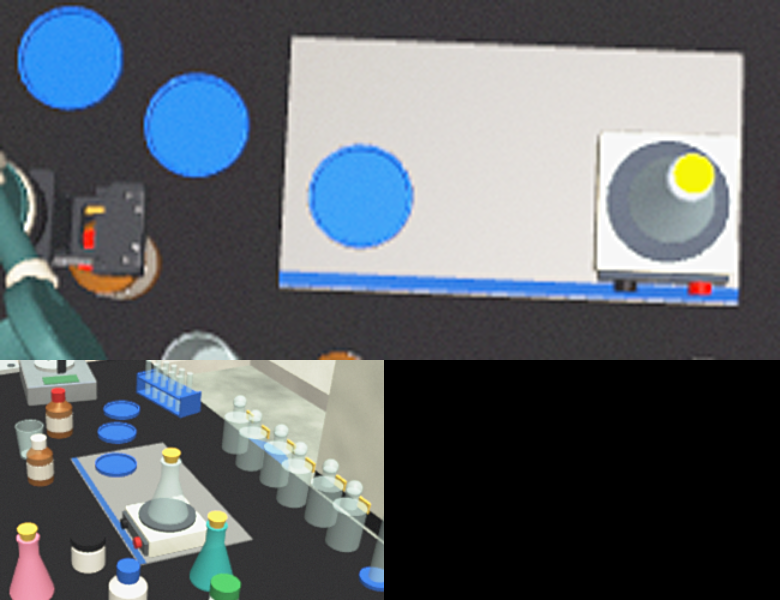

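Flask stands on the plate; in the crop its foot (671,200) and the plate (668,202) agree within about 3 mm. Next is the red-cap bottle.

>>> servo_tool(rotation=[[0,0,0],[0,0,0],[0,0,0],[0,0,0],[0,0,0]], linear=[[1,-4,-10],[0,0,-25],[0,0,-30],[0,0,-20],[0,0,-9]], claw=[-1,-1,-1,-1,-1])

```text
t: 9.3
tcp_pos: [532.0, 382.6, 86.8]
eef_rot: [-0.003, 0.018, 1.0, -0.002]
ft_force: [-0.6, -0.7, -0.1]
gripper_width: 87.9
```

>>> servo_tool(rotation=[[0,0,0],[0,0,0],[0,0,0],[0,0,0],[0,0,0]], linear=[[0,0,0],[0,0,0],[0,0,0],[0,0,0],[0,0,0]], claw=[-1,-1,1,1,1])

```text
t: 9.72
tcp_pos: [535.1, 386.8, 93.2]
eef_rot: [0.001, 0.017, 1.0, 0.001]
ft_force: [-0.1, -0.8, -0.2]
gripper_width: 70.4
```

>>> servo_tool(rotation=[[0,0,0],[0,0,0],[0,0,0],[0,0,0],[0,0,0]], linear=[[0,0,0],[0,0,0],[0,0,0],[0,0,0],[0,0,0]], claw=[1,1,1,1,1])

```text
t: 10.13
tcp_pos: [534.0, 386.5, 91.4]
eef_rot: [0.0, 0.017, 1.0, 0.0]
ft_force: [0.2, 2.6, 2.3]
gripper_width: 36.4
```

>>> servo_tool(rotation=[[0,0,0],[0,0,0],[0,0,0]], linear=[[0,0,0],[0,0,0],[0,0,0]], claw=[1,1,1])

```text
t: 10.38
tcp_pos: [534.0, 386.5, 91.4]
eef_rot: [0.0, 0.017, 1.0, 0.0]
ft_force: [-0.3, 2.1, 0.5]
gripper_width: 35.6
```

>>> servo_tool(rotation=[[0,0,0],[0,0,0],[0,0,0],[0,0,0],[0,0,0]], linear=[[0,0,10],[0,0,20],[0,0,20],[0,-10,0],[8,-28,0]], claw=[1,1,1,1,1])

```text
t: 10.8
tcp_pos: [541.8, 350.6, 142.8]
eef_rot: [0.001, 0.016, 1.0, 0.001]
ft_force: [0.0, 0.0, -2.9]
gripper_width: 35.3
```

>>> servo_tool(rotation=[[0,0,0],[0,0,0],[0,0,0],[0,0,0],[0,0,0]], linear=[[10,-30,0],[10,-30,0],[10,-30,0],[10,-30,0],[8,-28,0]], claw=[1,1,1,1,1])

```text
t: 11.22
tcp_pos: [589.3, 197.3, 140.0]
eef_rot: [-0.001, 0.017, 1.0, -0.001]
ft_force: [0.1, -0.0, -1.9]
gripper_width: 34.9
```

>>> servo_tool(rotation=[[0,0,0],[0,0,0],[0,0,0],[0,0,0],[0,0,0]], linear=[[5,-24,0],[2,-12,0],[0,-3,0],[0,0,0],[0,0,0]], claw=[1,1,1,1,1])

```text
t: 11.63
tcp_pos: [596.3, 161.8, 140.8]
eef_rot: [-0.0, 0.017, 1.0, 0.0]
ft_force: [0.1, 0.6, -2.4]
gripper_width: 35.2
```

Run:
```python
from h import *
np.set_printoptions(precision=1,suppress=True)
T=cams.read_camera("top");S=cams.read_camera("side");s=get_state();print(s["tcp_pos"],s["ft_force"])
a=cv2.resize(S["image"][110:250,250:420,::-1],(486,400));b=cv2.resize(T["image"][160:260,230:310,::-1],(310,400))
cv2.imwrite("pics/g4.png",np.hstack([a,b]))
```

```text
[596.5 162.4 141.1] [ 0.3  0.2 -2.3]
```

View pics/g4.png

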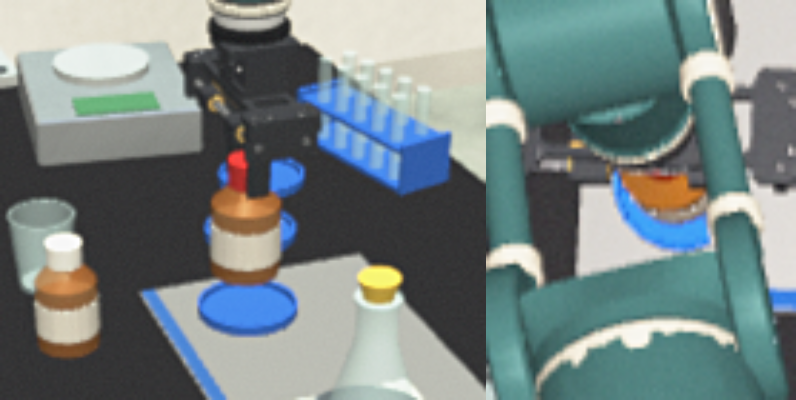

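The bottle hangs upright over the dish. I lower it.

>>> servo_tool(rotation=[[0,0,0],[0,0,0],[0,0,0],[0,0,0],[0,0,0]], linear=[[0,0,-10],[0,0,-14],[0,0,-10],[0,0,-4],[0,0,-1]], claw=[1,1,1,1,1])

```text
t: 12.15
tcp_pos: [595.0, 161.0, 99.4]
eef_rot: [-0.002, 0.017, 1.0, -0.001]
ft_force: [-0.7, -0.5, -2.4]
gripper_width: 35.5
```

>>> servo_tool(rotation=[[0,0,0],[0,0,0],[0,0,0],[0,0,0],[0,0,0]], linear=[[0,0,0],[0,0,0],[0,0,-1],[0,0,-1],[0,0,0]], claw=[1,1,1,1,1])

```text
t: 12.57
tcp_pos: [597.1, 161.2, 100.5]
eef_rot: [0.0, 0.017, 1.0, 0.0]
ft_force: [0.1, 0.0, -1.8]
gripper_width: 35.5
```

>>> servo_tool(rotation=[[0,0,0],[0,0,0],[0,0,0],[0,0,0],[0,0,0]], linear=[[0,0,-1],[0,0,-1],[0,0,-0.5],[0,0,0],[0,0,0]], claw=[1,1,1,1,1])

```text
t: 12.98
tcp_pos: [597.3, 161.3, 98.3]
eef_rot: [0.0, 0.017, 1.0, 0.0]
ft_force: [-1.0, 0.5, 1.3]
gripper_width: 35.4
```

>>> servo_tool(rotation=[[0,0,0],[0,0,0],[0,0,0],[0,0,0],[0,0,0]], linear=[[0,0,0],[0,0,0],[0,0,0],[0,0,0],[0,0,0]], claw=[-1,-1,-1,-1,-1])

```text
t: 13.4
tcp_pos: [596.9, 161.1, 97.6]
eef_rot: [-0.0, 0.017, 1.0, -0.0]
ft_force: [-0.4, 0.6, 0.0]
gripper_width: 66.4
```

>>> servo_tool(rotation=[[0,0,0],[0,0,0],[0,0,0],[0,0,0],[0,0,0]], linear=[[0,0,5],[0,0,20],[0,0,35],[0,0,35],[0,0,25]], claw=[-1,-1,-1,-1,-1])

```text
t: 13.82
tcp_pos: [597.7, 161.4, 221.2]
eef_rot: [0.001, 0.017, 1.0, 0.0]
ft_force: [0.7, -0.3, 0.9]
gripper_width: 88.0
```

>>> servo_tool(rotation=[[0,0,0],[0,0,0],[0,0,0],[0,0,0],[0,0,0]], linear=[[-12,-32,0],[-12,-32,0],[-12,-32,0],[-12,-32,0],[-12,-32,0]], claw=[-1,-1,-1,-1,-1])

```text
t: 14.23
tcp_pos: [536.2, -0.0, 218.3]
eef_rot: [0.0, 0.017, 1.0, -0.0]
ft_force: [-0.4, -0.3, -0.4]
gripper_width: 88.1
```

>>> servo_tool(rotation=[[0,0,0],[0,0,0],[0,0,0],[0,0,0],[0,0,0]], linear=[[-12,-32,0],[-12,-32,0],[-12,-32,0],[-12,-32,0],[-12,-32,0]], claw=[-1,-1,-1,-1,-1])

```text
t: 14.65
tcp_pos: [476.1, -160.2, 218.4]
eef_rot: [0.0, 0.017, 1.0, -0.0]
ft_force: [-0.2, -0.4, 0.8]
gripper_width: 88.3
```

>>> servo_tool(rotation=[[0,0,0],[0,0,0],[0,0,0],[0,0,0],[0,0,0]], linear=[[-12,-33,0],[-12,-33,0],[-14,-33,0],[-14,-33,-5],[-12,-26,-10]], claw=[-1,-1,-1,-1,-1])

```text
t: 15.07
tcp_pos: [412.7, -319.8, 204.7]
eef_rot: [0.001, 0.018, 1.0, -0.002]
ft_force: [0.8, -0.3, -0.5]
gripper_width: 88.0
```

>>> servo_tool(rotation=[[0,0,0],[0,0,0]], linear=[[0,-8,-10],[0,0,0]], claw=[-1,-1])

```text
t: 15.23
tcp_pos: [411.4, -325.7, 190.9]
eef_rot: [-0.001, 0.019, 1.0, 0.001]
ft_force: [0.9, 0.8, -0.2]
gripper_width: 88.1
```

Run:
```python
from h import *
np.set_printoptions(precision=1,suppress=True)
T=cams.read_camera("top");S=cams.read_camera("side");s=get_state();print(s["tcp_pos"],s["ft_force"])
for p in((597,161,113.5),):
    u,a,_=blob(T["image"],"red",proj(T,p));v,b,_=blob(S["image"],"red",proj(S,p));print("amber",u,a,b,onz(T,u,113.5),onz(S,v,113.5),tri(T,u,S,v))
u,a,k=blob(T["image"],"blue",(280,205));(x,y),r=cv2.minEnclosingCircle(k);print("dish",x,y,r,onz(T,(x,y),15))
b=cv2.resize(T["image"][165:245,245:420,::-1],(790,361),interpolation=cv2.INTER_CUBIC);a=cv2.resize(S["image"][130:250,240:400,::-1],(316,237));c=cv2.resize(T["image"][200:320,400:520,::-1],(237,237))
cv2.imwrite("pics/g5.png",np.vstack([b,np.pad(np.hstack([a,c]),((0,0),(0,237),(0,0)))]))
```

```text
[ 412.8 -324.   192.2] [ 0.6  0.7 -0.1]Traceback (most recent call last):
  File "<stdin>", line 5, in <module>
  File "h.py", line 24, in blob
    k=min(cs,key=f); M=cv2.moments(k)
ValueError: min() iterable argument is empty
```

>>> servo_tool(rotation=[[0,0,0],[0,0,0],[0,0,0],[0,0,0],[0,0,0]], linear=[[2,-1,-15],[0,0,-30],[0,0,-30],[0,0,-20],[0,0,-8]], claw=[-1,-1,-1,-1,-1])

```text
t: 15.75
tcp_pos: [414.1, -322.7, 87.0]
eef_rot: [-0.002, 0.016, 1.0, 0.002]
ft_force: [-0.3, -0.3, 0.0]
gripper_width: 88.5
```

>>> servo_tool(rotation=[[0,0,0],[0,0,0],[0,0,0],[0,0,0],[0,0,0]], linear=[[0,0,0],[0,0,0],[0,0,0],[0,0,0],[0,0,0]], claw=[-1,-1,-1,1,1])

```text
t: 16.17
tcp_pos: [416.0, -326.6, 91.4]
eef_rot: [0.001, 0.017, 1.0, -0.001]
ft_force: [0.1, 0.5, -0.3]
gripper_width: 76.6
```

>>> servo_tool(rotation=[[0,0,0],[0,0,0],[0,0,0],[0,0,0],[0,0,0]], linear=[[0,0,0],[0,0,0],[0,0,0],[0,0,0],[0,0,0]], claw=[1,1,1,1,1])

```text
t: 16.58
tcp_pos: [414.8, -325.9, 89.7]
eef_rot: [-0.0, 0.018, 1.0, 0.0]
ft_force: [-0.4, 0.1, -0.6]
gripper_width: 44.0
```

>>> servo_tool(rotation=[[0,0,0],[0,0,0],[0,0,0],[0,0,0]], linear=[[0,0,0],[0,0,0],[0,0,0],[0,0,0]], claw=[1,1,1,1])

```text
t: 16.92
tcp_pos: [414.8, -325.7, 89.6]
eef_rot: [-0.0, 0.017, 1.0, 0.0]
ft_force: [-0.9, 1.5, 0.0]
gripper_width: 37.6
```

Run:
```python
from h import *
np.set_printoptions(precision=1,suppress=True)
T=cams.read_camera("top");S=cams.read_camera("side");s=get_state();print(s["tcp_pos"],s["ft_force"])
b=cv2.resize(T["image"][160:330,230:520,::-1],(580,340));a=cv2.resize(S["image"][130:370,220:500,::-1],(303,260))
c=cv2.resize(S["image"][130:240,240:370,::-1],(277,260))
cv2.imwrite("pics/g5.png",np.vstack([b,np.hstack([a,c])]))
```

```text
[ 414.8 -325.7   89.6] [ 0.5  1.3 -0.7]
```

View pics/g5.png

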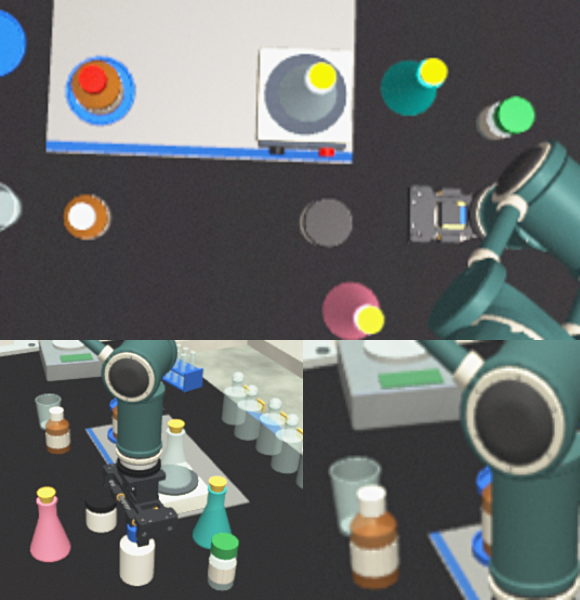

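Grip is good (37.6 mm) and the red-cap bottle stands upright in the dish. I lift and measure the camera-to-robot offset from the red cap.

>>> servo_tool(rotation=[[0,0,0],[0,0,0],[0,0,0],[0,0,0],[0,0,0]], linear=[[0,0,10],[0,0,25],[0,0,30],[0,0,20],[0,0,5]], claw=[1,1,1,1,1])

```text
t: 17.43
tcp_pos: [416.9, -327.7, 184.5]
eef_rot: [0.003, 0.017, 1.0, -0.002]
ft_force: [0.9, -0.7, -1.7]
gripper_width: 37.4
```

Run:
```python
from h import *
np.set_printoptions(precision=1,suppress=True)
T=cams.read_camera("top");s=get_state();print(s["tcp_pos"],s["ft_force"])
p=(597,161,113.5);u,a,_=blob(T["image"],"red",proj(T,p));print("amber",u,a,onz(T,u,113.5))
m=mask(T["image"],"blue");m[:186]=0;m[222:]=0;m[:,:262]=0;m[:,299:]=0
k=np.vstack(cv2.findContours(m,cv2.RETR_EXTERNAL,cv2.CHAIN_APPROX_NONE)[0]);c,r=cv2.minEnclosingCircle(k);print("dish",c,r,onz(T,c,15))
```

```text
[ 416.6 -327.4  183.6] [ 0.2 -0.3 -0.5]
amber [275.9 199.4] 135.0 [595.9 163.5 113.5]
dish (279.796875, 205.0) 17.319091796875 [596.3 162.5  15. ]
```

>>> servo_tool(rotation=[[0,0,0],[0,0,0],[0,0,0],[0,0,0],[0,0,0]], linear=[[2,15,0],[2,30,0],[2,35,0],[2,35,0],[2,35,0]], claw=[1,1,1,1,1])

```text
t: 17.9
tcp_pos: [423.0, -173.2, 177.2]
eef_rot: [-0.002, 0.018, 1.0, 0.001]
ft_force: [0.2, 0.4, -1.5]
gripper_width: 37.1
```

>>> servo_tool(rotation=[[0,0,0],[0,0,0],[0,0,0],[0,0,0],[0,0,0]], linear=[[2,35,0],[4,35,0],[8,35,0],[15,32,0],[20,28,-5]], claw=[1,1,1,1,1])

```text
t: 18.32
tcp_pos: [471.8, -8.0, 173.2]
eef_rot: [-0.001, 0.017, 1.0, 0.0]
ft_force: [-0.4, -0.4, -1.2]
gripper_width: 37.3
```

>>> servo_tool(rotation=[[0,0,0],[0,0,0],[0,0,0],[0,0,0],[0,0,0]], linear=[[28,18,-10],[28,10,-10],[28,0,-10],[20,0,-10],[10,0,-5]], claw=[1,1,1,1,1])

```text
t: 18.73
tcp_pos: [587.5, 18.4, 126.0]
eef_rot: [-0.002, 0.017, 1.0, 0.0]
ft_force: [-0.5, 0.2, -1.4]
gripper_width: 37.5
```

>>> servo_tool(rotation=[[0,0,0],[0,0,0],[0,0,0]], linear=[[0,0,0],[0,0,0],[0,0,0]], claw=[1,1,1])

```text
t: 18.98
tcp_pos: [586.2, 17.2, 129.2]
eef_rot: [-0.001, 0.018, 1.0, 0.0]
ft_force: [-0.4, 0.1, -1.5]
gripper_width: 37.5
```

>>> servo_tool(rotation=[[0,0,0],[0,0,0],[0,0,0],[0,0,0],[0,0,0]], linear=[[4,0.5,-6],[0,0,-10],[0,0,-10],[0,0,-6],[0,0,-1]], claw=[1,1,1,1,1])

```text
t: 19.4
tcp_pos: [589.9, 17.6, 94.4]
eef_rot: [-0.002, 0.018, 1.0, -0.0]
ft_force: [0.7, 0.3, -1.5]
gripper_width: 37.6
```

>>> servo_tool(rotation=[[0,0,0],[0,0,0],[0,0,0],[0,0,0]], linear=[[0,0,0],[0,0,0],[0,0,0],[0,0,0]], claw=[1,1,1,1])

```text
t: 19.73
tcp_pos: [592.4, 17.7, 97.3]
eef_rot: [0.001, 0.017, 1.0, 0.0]
ft_force: [-0.6, 0.0, -1.5]
gripper_width: 37.4
```

>>> servo_tool(rotation=[[0,0,0],[0,0,0],[0,0,0],[0,0,0],[0,0,0]], linear=[[-0.8,0.3,-1],[0,0,-1.5],[0,0,-1],[0,0,-0.5],[0,0,0]], claw=[1,1,1,1,1])

```text
t: 20.15
tcp_pos: [591.1, 18.0, 92.7]
eef_rot: [0.0, 0.017, 1.0, -0.0]
ft_force: [-0.7, -0.3, -0.7]
gripper_width: 37.6
```

>>> servo_tool(rotation=[[0,0,0],[0,0,0],[0,0,0]], linear=[[0,0,-0.5],[0,0,0],[0,0,0]], claw=[1,1,1])

```text
t: 20.4
tcp_pos: [591.4, 18.0, 92.6]
eef_rot: [0.0, 0.017, 1.0, 0.0]
ft_force: [-0.9, 0.0, 1.4]
gripper_width: 37.4
```

>>> servo_tool(rotation=[[0,0,0],[0,0,0],[0,0,0],[0,0,0],[0,0,0]], linear=[[0,0,0],[0,0,0],[0,0,0],[0,0,0],[0,0,0]], claw=[-1,-1,-1,-1,-1])

```text
t: 20.82
tcp_pos: [591.1, 17.9, 92.2]
eef_rot: [-0.0, 0.017, 1.0, -0.0]
ft_force: [0.6, -0.1, 0.2]
gripper_width: 68.6
```

>>> servo_tool(rotation=[[0,0,0],[0,0,0],[0,0,0],[0,0,0],[0,0,0]], linear=[[0,0,5],[0,0,20],[0,0,35],[0,0,38],[0,0,32]], claw=[-1,-1,-1,-1,-1])

```text
t: 21.23
tcp_pos: [591.2, 17.9, 224.6]
eef_rot: [0.0, 0.017, 1.0, -0.0]
ft_force: [-0.2, 0.7, 0.2]
gripper_width: 88.1
```

>>> servo_tool(rotation=[[0,0,-6],[0,0,-6],[0,0,-6],[0,0,-6],[0,0,-6]], linear=[[-3,-32,0],[-3,-32,0],[-3,-32,0],[-3,-32,0],[-3,-32,0]], claw=[-1,-1,-1,-1,-1])

```text
t: 21.65
tcp_pos: [575.9, -143.3, 222.9]
eef_rot: [0.0, 0.278, 0.961, -0.0]
ft_force: [0.9, 0.2, 0.3]
gripper_width: 88.3
```

>>> servo_tool(rotation=[[0,0,-6],[0,0,-6],[0,0,-6],[0,0,-6],[0,0,-6]], linear=[[-3,-32,0],[-3,-32,0],[-3,-32,0],[-3,-32,0],[-3,-32,0]], claw=[-1,-1,-1,-1,-1])

```text
t: 22.07
tcp_pos: [560.7, -303.6, 222.7]
eef_rot: [0.0, 0.517, 0.856, 0.0]
ft_force: [0.0, 0.2, -0.0]
gripper_width: 88.4
```

>>> servo_tool(rotation=[[0,0,0],[0,0,0],[0,0,0],[0,0,0],[0,0,0]], linear=[[-3,-35,0],[-3,-33,0],[-3,-22,-5],[0,-10,-10],[0,0,-5]], claw=[-1,-1,-1,-1,-1])

```text
t: 22.48
tcp_pos: [551.3, -403.8, 200.8]
eef_rot: [-0.0, 0.516, 0.857, -0.0]
ft_force: [0.2, 1.2, -0.3]
gripper_width: 87.8
```

>>> servo_tool(rotation=[[0,0,0],[0,0,0]], linear=[[0,0,0],[0,0,0]], claw=[-1,-1])

```text
t: 22.65
tcp_pos: [551.9, -400.1, 201.0]
eef_rot: [-0.001, 0.515, 0.857, 0.0]
ft_force: [0.3, 0.4, 0.1]
gripper_width: 88.4
```

Run:
```python
from h import *
np.set_printoptions(precision=1,suppress=True)
T=cams.read_camera("top");S=cams.read_camera("side");s=get_state();print(s["tcp_pos"],s["ft_force"],s["eef_rot"])
p=(591,18,106.5);u,a,k=blob(T["image"],"blue",proj(T,p));print("white",u,a,proj(T,p),onz(T,u,106.5))
b=cv2.resize(T["image"][160:330,230:520,::-1],(580,340));a=cv2.resize(S["image"][130:370,250:570,::-1],(347,260))
cv2.imwrite("pics/g6.png",np.vstack([b,np.pad(a,((0,0),(0,233),(0,0)))]))
```

```text
[ 552.6 -400.4  202.3] [ 0.8  0.5 -0.2] [-0.   0.5  0.9  0. ]
white [330.8 201.5] 133.0 [330.8 201.7] [591.6  18.1 106.5]
```

View pics/g6.png

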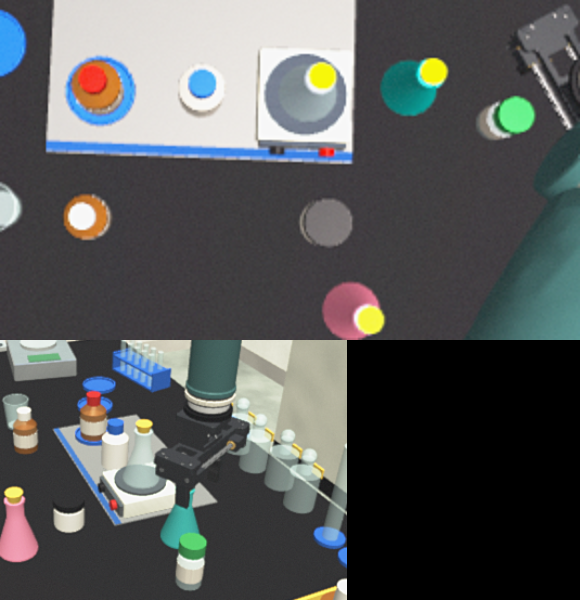

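White bottle measures (591.6,18.1) against the (591,18) target. The gripper is over the jar, clear of the teal flask.

>>> servo_tool(rotation=[[0,0,0],[0,0,0],[0,0,0],[0,0,0],[0,0,0]], linear=[[0,-2,-10],[0,0,-30],[0,0,-32],[0,0,-30],[0,0,-16]], claw=[-1,-1,-1,-1,-1])

```text
t: 23.17
tcp_pos: [550.5, -401.6, 79.9]
eef_rot: [-0.003, 0.514, 0.857, 0.0]
ft_force: [-0.1, -0.3, -0.5]
gripper_width: 88.2
```

>>> servo_tool(rotation=[[0,0,0],[0,0,0],[0,0,0],[0,0,0],[0,0,0]], linear=[[0,0,-10],[0,0,-3],[0,0,0],[0,0,0],[0,0,0]], claw=[-1,-1,-1,-1,-1])

```text
t: 23.58
tcp_pos: [553.4, -404.9, 73.4]
eef_rot: [0.002, 0.515, 0.857, -0.0]
ft_force: [0.2, -0.5, 0.4]
gripper_width: 87.5
```

>>> servo_tool(rotation=[[0,0,0],[0,0,0],[0,0,0],[0,0,0],[0,0,0]], linear=[[0,0,0],[0,0,0],[0,0,0],[0,0,0],[0,0,0]], claw=[1,1,1,1,1])

```text
t: 24.0
tcp_pos: [552.1, -404.1, 71.5]
eef_rot: [0.0, 0.515, 0.857, -0.0]
ft_force: [-0.1, -0.3, -0.2]
gripper_width: 56.6
```

>>> servo_tool(rotation=[[0,0,0],[0,0,0],[0,0,0],[0,0,0]], linear=[[0,0,0],[0,0,0],[0,0,0],[0,0,0]], claw=[1,1,1,1])

```text
t: 24.33
tcp_pos: [552.1, -404.0, 71.2]
eef_rot: [-0.0, 0.515, 0.857, -0.0]
ft_force: [-0.1, 0.0, -0.2]
gripper_width: 47.1
```

>>> servo_tool(rotation=[[0,0,0],[0,0,0],[0,0,0],[0,0,0],[0,0,0]], linear=[[0,0,15],[0,0,35],[0,0,40],[0,0,40],[0,0,34]], claw=[1,1,1,1,1])

```text
t: 24.75
tcp_pos: [552.3, -404.2, 239.1]
eef_rot: [0.001, 0.515, 0.857, -0.0]
ft_force: [0.6, -0.7, -1.9]
gripper_width: 47.4
```

>>> servo_tool(rotation=[[0,0,4],[0,0,4],[0,0,4],[0,0,4],[0,0,4]], linear=[[15,12,0],[25,24,0],[27,27,0],[27,27,0],[27,27,0]], claw=[1,1,1,1,1])

```text
t: 25.17
tcp_pos: [673.8, -286.1, 236.6]
eef_rot: [0.0, 0.357, 0.934, -0.0]
ft_force: [-0.1, 0.2, -1.2]
gripper_width: 47.1
```

>>> servo_tool(rotation=[[0,0,4],[0,0,4],[0,0,4],[0,0,4],[0,0,4]], linear=[[20,27,0],[7,30,0],[0,30,0],[0,30,0],[0,30,0]], claw=[1,1,1,1,1])

```text
t: 25.58
tcp_pos: [700.0, -138.5, 235.9]
eef_rot: [0.0, 0.189, 0.982, -0.0]
ft_force: [0.2, 0.7, -0.5]
gripper_width: 47.3
```

>>> servo_tool(rotation=[[0,0,4],[0,0,4],[0,0,4],[0,0,4],[0,0,4]], linear=[[0,32,0],[0,32,0],[0,32,0],[-5,28,-5],[-5,18,-5]], claw=[1,1,1,1,1])

```text
t: 26.0
tcp_pos: [690.1, 5.1, 226.6]
eef_rot: [0.001, 0.015, 1.0, 0.001]
ft_force: [-0.2, -0.9, -1.3]
gripper_width: 47.3
```

>>> servo_tool(rotation=[[0,0,0],[0,0,0],[0,0,0],[0,0,0],[0,0,0]], linear=[[0,8,-5],[0,2,-10],[0,0,0],[0,0,0],[0,0,0]], claw=[1,1,1,1,1])

```text
t: 26.42
tcp_pos: [690.3, 10.4, 210.0]
eef_rot: [-0.0, 0.019, 1.0, -0.0]
ft_force: [-0.0, -0.1, -1.1]
gripper_width: 47.5
```

>>> servo_tool(rotation=[[0,0,0],[0,0,0],[0,0,0],[0,0,0],[0,0,0]], linear=[[-3,4,-10],[0,0,-25],[0,0,-28],[0,0,-25],[0,0,-18]], claw=[1,1,1,1,1])

```text
t: 26.83
tcp_pos: [685.6, 15.2, 101.2]
eef_rot: [-0.001, 0.018, 1.0, -0.0]
ft_force: [-1.5, 0.4, -0.2]
gripper_width: 47.0
```

>>> servo_tool(rotation=[[0,0,0],[0,0,0],[0,0,0],[0,0,0],[0,0,0]], linear=[[0,0,-12],[0,0,-5],[0,0,-3],[0,0,0],[0,0,0]], claw=[1,1,1,1,1])

```text
t: 27.25
tcp_pos: [688.2, 15.8, 85.6]
eef_rot: [0.001, 0.018, 1.0, 0.0]
ft_force: [-0.4, 0.3, -0.8]
gripper_width: 47.3
```

>>> servo_tool(rotation=[[0,0,0],[0,0,0]], linear=[[0,0,0],[0,0,0]], claw=[1,1])

```text
t: 27.42
tcp_pos: [688.2, 16.0, 85.8]
eef_rot: [0.001, 0.017, 1.0, 0.0]
ft_force: [0.1, -0.8, -1.0]
gripper_width: 46.8
```

>>> servo_tool(rotation=[[0,0,0],[0,0,0],[0,0,0],[0,0,0],[0,0,0]], linear=[[-1,-1.5,-4],[0,0,-3],[0,0,-1.5],[0,0,0],[0,0,0]], claw=[1,1,1,1,1])

```text
t: 27.83
tcp_pos: [685.8, 14.5, 75.3]
eef_rot: [-0.0, 0.017, 1.0, 0.0]
ft_force: [0.5, -0.0, -0.5]
gripper_width: 47.4
```

>>> servo_tool(rotation=[[0,0,0],[0,0,0],[0,0,0],[0,0,0]], linear=[[0,0,-1],[0,0,-1],[0,0,0],[0,0,0]], claw=[1,1,1,1])

```text
t: 28.17
tcp_pos: [686.4, 14.5, 74.2]
eef_rot: [0.0, 0.017, 1.0, 0.0]
ft_force: [0.2, 0.3, 2.0]
gripper_width: 47.4
```

>>> servo_tool(rotation=[[0,0,0],[0,0,0],[0,0,0],[0,0,0],[0,0,0]], linear=[[0,0,0],[0,0,0],[0,0,0],[0,0,0],[0,0,0]], claw=[-1,-1,-1,-1,-1])

```text
t: 28.58
tcp_pos: [686.0, 14.4, 73.6]
eef_rot: [-0.0, 0.017, 1.0, -0.0]
ft_force: [-0.1, -0.1, -0.8]
gripper_width: 78.9
```

>>> servo_tool(rotation=[[0,0,0],[0,0,0],[0,0,0],[0,0,0],[0,0,0]], linear=[[0,0,5],[0,0,30],[0,0,40],[0,0,40],[0,0,40]], claw=[-1,-1,-1,-1,-1])

```text
t: 29.0
tcp_pos: [685.6, 14.4, 230.3]
eef_rot: [-0.0, 0.017, 1.0, -0.0]
ft_force: [1.0, 0.0, 0.4]
gripper_width: 88.3
```

>>> servo_tool(rotation=[[0,0,0],[0,0,0],[0,0,0],[0,0,0],[0,0,0]], linear=[[0,-33,0],[-4,-35,0],[-15,-35,0],[-15,-35,0],[-15,-35,0]], claw=[-1,-1,-1,-1,-1])

```text
t: 29.42
tcp_pos: [636.5, -159.8, 229.3]
eef_rot: [0.0, 0.017, 1.0, -0.0]
ft_force: [-0.1, -1.0, 0.1]
gripper_width: 88.3
```

>>> servo_tool(rotation=[[0,0,0],[0,0,0],[0,0,0],[0,0,0],[0,0,0]], linear=[[-20,-35,0],[-20,-35,0],[-20,-35,0],[-20,-35,0],[-20,-35,0]], claw=[-1,-1,-1,-1,-1])

```text
t: 29.83
tcp_pos: [535.9, -335.0, 229.3]
eef_rot: [0.0, 0.017, 1.0, -0.0]
ft_force: [0.9, -0.7, -0.9]
gripper_width: 88.0
```

>>> servo_tool(rotation=[[0,0,0],[0,0,0],[0,0,0],[0,0,0],[0,0,0]], linear=[[-20,-35,0],[-20,-20,0],[-5,0,0],[0,0,0],[0,0,0]], claw=[-1,-1,-1,-1,-1])

```text
t: 30.25
tcp_pos: [492.2, -388.1, 229.0]
eef_rot: [0.0, 0.018, 1.0, 0.0]
ft_force: [0.7, 0.2, 0.6]
gripper_width: 87.8
```

Run:
```python
from h import *
np.set_printoptions(precision=1,suppress=True)
T=cams.read_camera("top");S=cams.read_camera("side");s=get_state();print(s["t"],s["tcp_pos"])
M=lambda p:np.array([[.9993,-.0377],[.0377,.9993]])@(np.array(p)[:2]-(591,18.05))
for n,c,p in(("flask","yellow",(587,-127,182)),("amber","red",(597,161,113.5)),("white","blue",(591,18,106.5)),("jar","green",(687,14,88.5))):
    u,a,_=blob(T["image"],c,proj(T,p));q=onz(T,u,p[2])
    v,b,_=blob(S["image"],c,proj(S,p));w=onz(S,v,p[2])
    print(n,u,a,q[:2],"mat",M(q),"| side",v,b,"mat",M(w))
b=cv2.resize(T["image"][140:300,200:440,::-1],(510,340));a=cv2.resize(S["image"][130:330,240:540,::-1],(390,260))
cv2.imwrite("pics/g7.png",np.vstack([b,np.pad(a,((0,0),(0,120),(0,0)))]))
```

```text
30.35 [ 493.1 -387.4  228.9]
flask [390.9 197.3] 115.0 [ 589.7 -130.7] mat [   4.3 -148.7] | side [425.7 261.6] 28.0 mat [  -5.2 -365. ]
amber [275.9 199.4] 133.5 [595.7 163.6] mat [ -0.7 145.6] | side [335.9 183.6] 130.0 mat [ -0.1 145.7]
white [330.8 201.5] 133.0 [591.6  18.1] mat [0.6 0.1] | side [355.9 209.3] 179.0 mat [1.1 3. ]Traceback (most recent call last):
  File "<stdin>", line 7, in <module>
  File "h.py", line 24, in blob
    k=min(cs,key=f); M=cv2.moments(k)
ValueError: min() iterable argument is empty
```

Run:
```python
from h import *
np.set_printoptions(precision=1,suppress=True)
T=cams.read_camera("top");S=cams.read_camera("side")
M=lambda p:np.array([[.9993,-.0377],[.0377,.9993]])@(np.array(p)[:2]-(591,18.05))
for d,e in((T,"top"),(S,"side")):
    try:
        p=(687,14,88.5);u,a,_=blob(d["image"],"green",proj(d,p));print(e,u,proj(d,p),a,M(onz(d,u,88.5)))
    except Exception as x: print(e,"not seen")
b=cv2.resize(T["image"][140:300,200:440,::-1],(510,340));a=cv2.resize(S["image"][130:330,240:540,::-1],(390,260))
cv2.imwrite("pics/g7.png",np.vstack([b,np.pad(a,((0,0),(0,120),(0,0)))]))
```

```text
top [331.9 168.5] [332.1 167.8] 215.5 [94.3  0. ]
side not seen
```

View pics/g7.png

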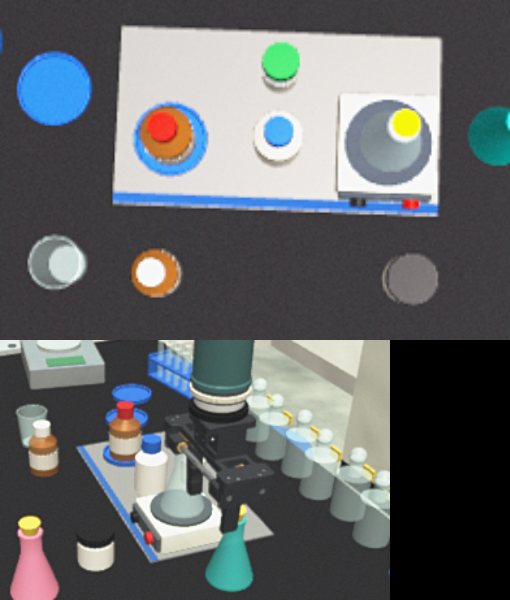

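Everything stands upright. In mat coordinates the white bottle is at (0.6,0.1) and the jar at (94.3,0.0), so the gap is about 38 mm. The bystanders have not moved and the gripper is open and clear. I hand in.

```bash
python3 -c "
from cell import job;print(job.finish_job())"
```

```text
the job is handed in; nothing more can be done
None
```

The titration place is set out and the job is handed in, at about 30.5 s of the 112 s. I placed the pieces in the order asked: flask on the stirrer plate, red-cap bottle in the dish, white bottle midway, and green-lidded jar behind it.

Last checks from the top camera, in mat coordinates:

| Item | Measured (mm) | Target (mm) |
|---|---|---|
| Red-cap bottle | (-0.7, 145.6) | (0, 145) |
| White bottle | (0.6, 0.1) | (0, 0) |
| Jar | (94.3, 0.0) | (96, 0) |
| Flask stopper | (4.3, -148.7) | (0, -145) |

- **Jar and bottle:** the clear gap comes out at about 38 mm.
- **Flask:** the stopper reading is 4–6 mm off. The robot's own reading at release and the foot's outline on the plate put it about 2–3 mm from the middle, so I left it.
- **Upright and bystanders:** all four looked upright, and the white-cap bottle, beaker and pot looked unmoved in the pictures.
- **Checks that failed:** the final side-camera check of the flask and jar failed because the arm hid them. For the white bottle, the side view put it 3 mm off sideways, against 0.1 mm from the top view.

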